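Move the hull rest one hole closer on the building slip

ROBOT

A 6-joint arm with a two-finger parallel gripper is mounted at the origin on the work surface. World frame = base frame: x ahead of the robot, y to its left, z up, the work surface at z = 0. Lengths are in m, angles in rad, forces in N, time in s.
With the tool pointing down it reaches from about 0.35 to 0.875 m from the base axis. Payload 15.5 kg.
Tool frame: the origin (TCP) lies at the very end of the fingers, on their centre line; the grasp point (between the pads) lies 19 mm behind it (env.tcp_to_grasp is the distance from the TCP to the grasp point, in m); x points along the fingers, z is the direction in which the jaws open and shut, and the axes are right-handed (so a half turn about x gives the same grasp; the last joint's range is limited). The gripper opens to 85 mm and grips with 20 to 120 N. Pads are 22 mm wide; open, the fingers measure 114 mm over their backs; the gripper's body (76 mm by 85 mm) begins 54 mm behind the grasp point. The pads swing forward as they close: fully open they stand 13 mm farther back than shut.
Start: joints at [-1.383, 0.494, 1.345, -0, 1.302, -0.096], TCP at [0.175, -0.6, 0.231] pointing down, gripper open.
Joint ranges: [-2.91, 2.91], [-0.82, 2.16], [0.22, 2.67], [-1.22, 4.37], [0.12, 2.79], [-3.08, 3.08]. Speed limits (rad/s): [1.89, 1.89, 2.57, 3.01, 3.01, 3.01].

INTERFACE

Orientations are given as a unit quaternion [x, y, z, w].
In Python, from cell import env, viewer gives the robot as it stands. The module is installed in compiled form; this text tells all that it offers.
- The arm moves only by the tool move_arm, never from a script. Its argument "deltas" is a list of rows, each an object of numbers: "jaw": the closure, from -1 (fully open) to 1 (shut), so that 0 is half open; "x", "y", "z": the shift along the tool's x, y, z in cm; "rx", "ry", "rz": the turn, a rotation vector about the tool's x, y, z in rad. In form: [{"jaw": .., "x": .., "y": .., "z": .., "rx": .., "ry": .., "rz": ..}, ...]. A call has 1 to 20 rows; each row shifts and turns the pose as measured when the row begins, along the tool's axes as they then stand; what a row does not reach is not made up. A row lasts 1/12 s, in which the tool goes at most 41.7 mm and 7.16 degrees, less where a joint would pass 70% of its speed; a pose out of reach is approached as far as the arm can. A call is refused whole if a number of a shift passes 4.17 or a number of a turn 0.125, either way. A call with a gripper value outside its range is refused whole. The fingers move at their own pace and stop on an object; the grip force is fixed at half the most. Time passes only in rows, so rows that do not move let the fingers close. It gives the time, the measured TCP pose, the force and the opening at its end, in the units of the state.
- env.state(): the state, without advancing time (a new reading comes with each control period).
- viewer.capture(name): name is "side" or "top"; returns the picture (480x640x3 uint8, blue, green, red); there is no depth.
- viewer.calibration(name): a dict with "intrinsics" (3x3 intrinsics, pixels), "world_from_camera" (4x4, takes a point from camera to world coordinates). Camera axes: x right, y up, looking along -z (the intrinsics and any distortion apply to the point x, -y, -z); pixel columns grow to the right and rows downward; lengths in m; the calibration is good to about 2 mm. A picture is of the moment at which its call begins. calibration takes no time and is no camera call.
- env.close_job(): hands the job in, once; it reports no verdict.
The state is a dict: "t": time; "joints": joint angles; "joint_vel": joint speeds; "effort": joint torques, N m; "tcp_pos": TCP position; "eef_rot": TCP orientation; "ft_force": force on the tool from outside, world axes, zero at the start; "ft_torque": the same for the moment, N m; "opening": opening from 0.0 (shut) to 1.0 (fully open).
Only numpy, scipy, OpenCV 4.12 (cv2) and the standard library are available. Lean on these libraries where they do the work, as an engineer would, in place of code of your own. Each camera call takes 0.05 s, during which the arm holds its last target. There are 200 camera calls.

TASK

Swing the bench lamp's arm aside until its head is at least 20 cm (seen from above) from the middle of the slip's rail and leave it there, then pull up the black lock plunger on the sliding hull rest, slide the rest to the very next hole towards the model hull section, and let the pin drop into that hole. Finish with the fingers still holding the plunger knob and pressing it down to its stop: it springs back up if you let go, so do not release it at the end. Leave the jars, tools and other loose things on the bench where they are.

Things in the scene. Friction and masses are not known exactly. Their poses are not given: they have to be found in the camera images.
- rail: The building slip, fixed to the bench: a plywood board 90 x 340 x 18 mm carrying an aluminium square tube (30 mm wide, 300 mm long, top face 50 mm above the bench) along its y axis, with five holes of 11 mm in its top face at y = -80, -40, 0, 40 and 80 mm (40 mm apart). Origin under the centre of the board, at bench height; x across the tube, y along it, z up.
- rail_mid (a point): The middle of the rail: centre of the middle hole, on the tube's top face. The hull rest starts locked in this hole.
- carriage (a joint): Position (m) of the sliding hull rest (a steel sleeve 50 mm long on the tube, with wooden pad boards 70 mm wide, their tops 92 mm above the bench, 88 mm before and behind the plunger along the rail) along the rail's +y; 0 = plunger over the middle hole, +0.04 and -0.04 = over the holes next to it; travel 83 mm either way. It has about 1.5 N of friction, and the pin has 1.5 mm of play in a hole.
- plunger (a joint): Height (m) of the lock plunger, which moves straight up and down in the sleeve: 0 = at rest, pin 8 mm deep in a hole and the rest locked; the pin leaves the hole above +0.008; +0.016 = fully up; -0.005 = pressed down to its stop. A spring of 0.7 N per mm returns it to 0 from either side (7 N at 10 mm up, 3.5 N at the lower stop). If lowered between holes the pin's tip rides on the tube's top face.
- knob (a point): Grip point of the plunger: on the axis of its upright black cylindrical knob, 25 mm in diameter and 34 mm tall, 15 mm below the knob's top and 19 mm above its underside. At plunger 0 it is 103 mm above the bench. Below the knob is a narrower brass collar whose top is 10 mm below the knob's underside (at plunger 0). It moves with the plunger and the hull rest.
- hull: The wooden model hull section, a U-shaped slice of a ship 136 mm wide, 90 mm long along the rail and 142 mm tall with three decks, fixed to the bench beyond one end of the rail, about 230 mm from the rail's middle; which end varies. A low white tray of wood strips stands at the other end. Origin under its centre, at bench height.
- lamp_arm (a joint): Angle (rad) of the bench lamp's level arm about its upright column; 0 = pointing to -y, growing clockwise seen from above (1.57 = pointing to -x, towards the robot's side); range 0 to 2.3. Stays where it is left; friction about 0.15 N m.
- lamp_hinge (a point): On the lamp column's axis at the height of the arm, 255 mm above the bench. The column is 22 mm thick on a round foot of 100 mm.
- lamp_grip (a point): Grip point of the upright black handle peg on top of the lamp arm: 16 mm in diameter, standing 50 mm above the arm's top face, which lies 33 mm below this point; peg top 17 mm above this point. 250 mm from the hinge axis and 295 mm above the bench.
- lamp_head (a point): Centre of the round white lamp head (116 mm in diameter, 22 mm thick, underside 240 mm above the bench) at the end of the arm, 345 mm from the hinge axis. It starts over the rail, in the way of a gripper reaching down for the plunger.
- jar_a: Loose white-capped paint jar, 38 mm in diameter, 55 mm tall, close to the rail; a bystander. Origin under its centre.
- jar_b: As jar_a.
- jar_c: Loose white-capped paint jar, 42 mm in diameter, 60 mm tall, close to the rail; a bystander. Origin under its centre.
- bobbin: Loose wooden bobbin, 32 mm in diameter, 37 mm tall, close to the rail; a bystander. Origin under its centre.
- sander: Loose cork sanding block 50 x 90 x 28 mm; a bystander. Origin under its centre.
- brush: Loose brush 170 mm long; a bystander. Origin under its centre.
- mast: Loose model mast, a round rod 160 mm long and 22 mm thick lying in two flat chocks; a bystander. Origin under its centre.
Not all that is in view belongs to the job. What is shaped like the hull but purple is not meant.

How it is judged:
By the outcome, as a careful person would: the job done as asked, in the order asked, and still so for the second after the job is handed in, while the arm keeps its last pose, push and grip.
It also fails if it takes over 54 s, if anything falls off the work surface, if the arm or the gripper's body presses on something with over 40 N, if the wrist force passes 120 N, or if a joint passes its speed limit or range.

## Working session

There is one attempt and no reset: what is moved stays moved. The work goes in short steps, Python scripts to look and compute and a tool call to move; the robot and the scene stay as the last step left them, time stands still between calls to the robot, and variables do not carry over. Pictures are saved under pics/ and viewed, about 8 in all and at most 12, crops included, and the job is handed in when it is done.

Besides the shell and the picture viewer there is one more tool, called after "Call:" as a command line: name --argument value ..., lists and objects as JSON in quotes. move_arm: Moves the arm, as the interface text tells. Its arguments: {"type":"object","properties":{"deltas":{"type":"array","items":{"type":"object","properties":{"jaw":{"type":"number"},"x":{"type":"number"},"y":{"type":"number"},"z":{"type":"number"},"rx":{"type":"number"},"ry":{"type":"number"},"rz":{"type":"number"}}}}},"required":["deltas"]}

```bash
mkdir -p pics; cat > h.py <<'E'
import numpy as np,cv2
from cell import env,viewer
def proj(n,p):
    c=viewer.calibration(n);K=np.array(c["intrinsics"]);T=np.linalg.inv(np.array(c["world_from_camera"]))
    q=T[:3,:3]@np.array(p,float)+T[:3,3];q=K@np.array([q[0],-q[1],-q[2]]);return q[:2]/q[2]
def ray(n,u,v):
    c=viewer.calibration(n);K=np.array(c["intrinsics"]);T=np.array(c["world_from_camera"])
    d=np.linalg.inv(K)@[u,v,1];return T[:3,3],T[:3,:3]@np.array([d[0],-d[1],-d[2]])
def onz(n,u,v,z):
    o,d=ray(n,u,v);return o+d*(z-o[2])/d[2]
E
python3 - <<'E'
from h import *
for n in("side","top"):
    cv2.imwrite(f"pics/{n}0.png",viewer.capture(n));c=viewer.calibration(n);print(n,{k:np.round(v,3).tolist() for k,v in c.items() if k in("intrinsics","world_from_camera")},[k for k in c])
print(env.state())
E
```

```text
side {'intrinsics': [[464.05, 0.0, 317.111], [0.0, 464.05, 235.184], [0.0, 0.0, 1.0]], 'world_from_camera': [[-0.993, 0.085, -0.087, 0.439], [-0.121, -0.592, 0.797, 0.732], [0.016, 0.801, 0.598, 0.902], [0.0, 0.0, 0.0, 1.0]]} ['intrinsics', 'world_from_camera']
top {'intrinsics': [[500.004, 0.0, 320.381], [0.0, 500.004, 239.039], [0.0, 0.0, 1.0]], 'world_from_camera': [[0.023, 0.995, -0.093, 0.397], [-1.0, 0.021, -0.014, -0.25], [-0.012, 0.094, 0.996, 1.623], [0.0, 0.0, 0.0, 1.0]]} ['intrinsics', 'world_from_camera']
{'t': 0.1, 'joints': array([-1.38250216e+00,  4.94116141e-01,  1.34603900e+00,  1.88655116e-05,
        1.30250406e+00, -9.55189366e-02]), 'joint_vel': array([ 0.00067774, -0.00017027, -0.00157382,  0.00076768,  0.00117722,
        0.00265104]), 'effort': array([ 1.87429527e-03, -8.83585882e+01, -3.84564292e+01, -2.88387673e-04,
        5.33531929e-03,  8.41158055e-06]), 'tcp_pos': array([ 0.174951  , -0.59969308,  0.23077316]), 'eef_rot': array([ 0.42451879,  0.56596269, -0.42400132,  0.56541393]), 'ft_force': array([-0.83508136, -0.02014864, -0.10564943]), 'ft_torque': array([ 0.01518673, -0.02366031,  0.00657985]), 'opening': 1.003078956914474}
```

View pics/top0.png

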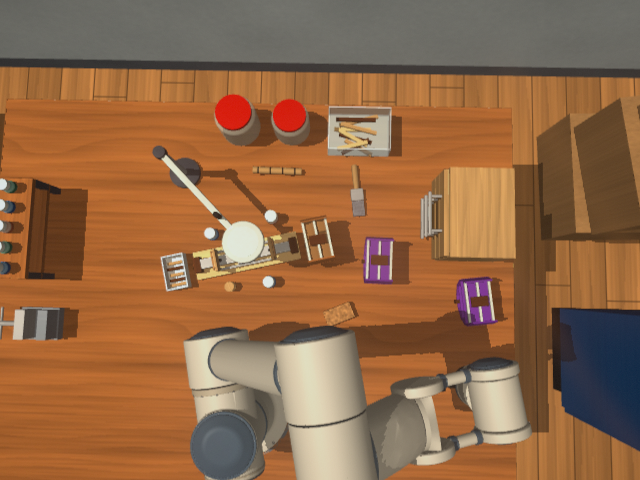

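View pics/side0.png

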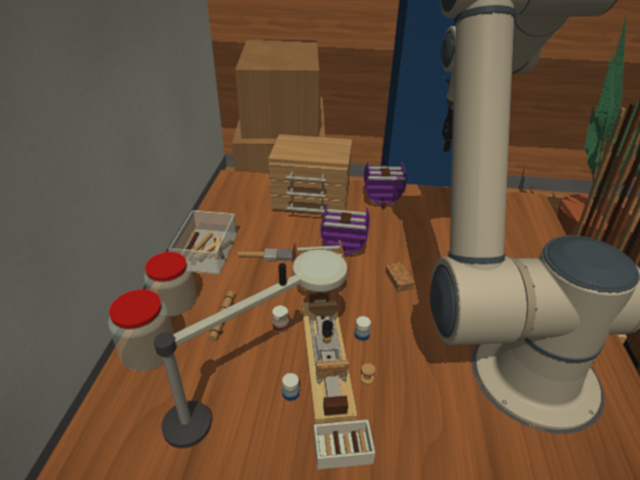

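```bash
python3 - <<'E'
from h import *
T=cv2.imread("pics/top0.png");S=cv2.imread("pics/side0.png")
for nm,px,z in [("hinge",(159,152),.27),("foot",(185,174),.01),("head",(243,242),.262),("pegtop",(217,215),.30),("hull",(317,240),.14),("tray",(176,271),.03),("boardL",(199,264),.05),("boardR",(296,246),.05)]:
    print(nm,onz("top",*px,z).round(3))
for nm,px,z in [("knobtop",(327,323),.118),("head",(320,269),.262),("hinge",(165,341),.262),("pegtop",(282,266),.312)]:
    print("side",nm,onz("side",*px,z).round(3))
a=cv2.resize(T[190:310,140:360],None,fx=3.6,fy=3.6,interpolation=cv2.INTER_CUBIC)
cv2.imwrite("pics/c1.png",a)
cv2.imwrite("pics/c2.png",cv2.resize(S[240:420,250:400],None,fx=3.3,fy=3.3,interpolation=cv2.INTER_CUBIC))
E
```

```text
hinge [0.756 0.222 0.27 ]
foot [0.753 0.223 0.01 ]
head [ 0.512 -0.019  0.262]
pegtop [0.58  0.047 0.3  ]
hull [ 0.533 -0.219  0.14 ]
tray [0.434 0.231 0.03 ]
boardL [0.457 0.153 0.05 ]
boardR [ 0.521 -0.151  0.05 ]
side knobtop [0.492 0.012 0.118]
side head [ 0.512 -0.004  0.262]
side hinge [0.76  0.225 0.262]
side pegtop [0.581 0.055 0.312]
```

View pics/c1.png

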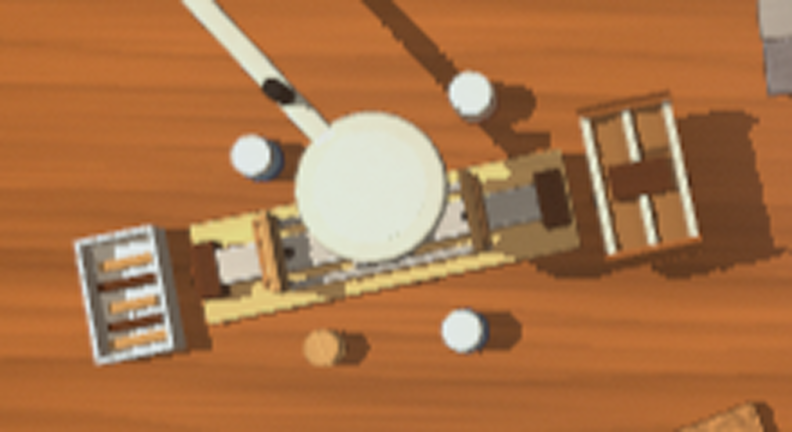

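View pics/c2.png

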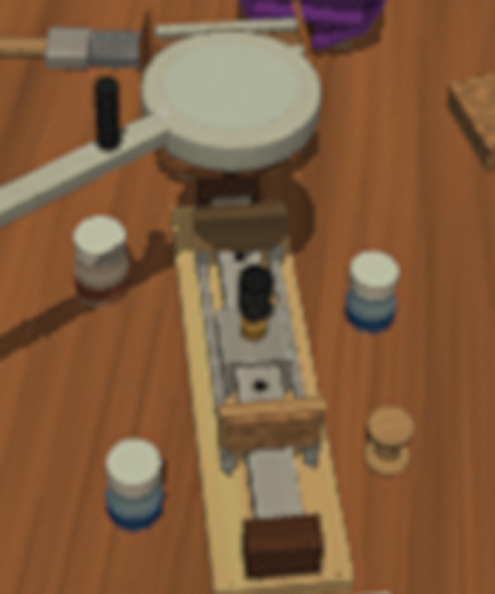

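```bash
cat >> h.py <<'E'
from scipy.spatial.transform import Rotation as R
def go(target,zdir=None):
    s=env.state();M=R.from_quat(s["eef_rot"]).as_matrix()
    print("t",round(s["t"],2),"tcp",s["tcp_pos"].round(4),"open",round(s["opening"],3),"F",s["ft_force"].round(1),"q",s["joints"].round(2))
    print("axes x",M[:,0].round(3),"y",M[:,1].round(3),"z",M[:,2].round(3),"yaw z",np.degrees(np.arctan2(M[1,2],M[0,2])).round(1))
    print("tool delta cm",(M.T@(np.array(target)-s["tcp_pos"])*100).round(2))
E
python3 - <<'E'
from h import *
go([.581,.052,.276])
E
```

```text
t 0.1 tcp [ 0.175  -0.5997  0.2308] open 1.003 F [-0.8 -0.  -0.1] q [-1.38  0.49  1.35  0.    1.3  -0.1 ]
axes x [-0.     0.001 -1.   ] y [0.96 0.28 0.  ] z [ 0.28  -0.96  -0.001] yaw z -73.7
tool delta cm [ -4.46  57.23 -51.2 ]
```

Call:
move_arm --deltas '[{"x": -3,"jaw": -1},{"x": -3,"jaw": -1},{"x": -3,"jaw": -1},{"x": -3,"jaw": -1},{"y": 2.8,"z": -2.5,"jaw": -1},{"y": 2.8,"z": -2.5,"jaw": -1},{"y": 2.8,"z": -2.5,"jaw": -1},{"y": 2.8,"z": -2.5,"jaw": -1},{"y": 2.8,"z": -2.5,"jaw": -1},{"y": 2.8,"z": -2.5,"jaw": -1},{"y": 2.8,"z": -2.5,"jaw": -1},{"y": 2.8,"z": -2.5,"jaw": -1},{"y": 2.8,"z": -2.5,"jaw": -1},{"y": 2.8,"z": -2.5,"jaw": -1},{"y": 2.8,"z": -2.5,"jaw": -1},{"y": 2.8,"z": -2.5,"jaw": -1},{"y": 2.8,"z": -2.5,"jaw": -1},{"y": 2.8,"z": -2.5,"jaw": -1},{"y": 2.8,"z": -2.5,"jaw": -1},{"y": 2.8,"z": -2.5,"jaw": -1}]'

```text
schema error: expected keys jaw, x, y, z, rx, ry, rz
```

```bash
python3 - <<'E'
from h import *
go([.581,.052,.276])
E
```

```text
t 0.1 tcp [ 0.175  -0.5997  0.2308] open 1.003 F [-0.8 -0.  -0.1] q [-1.38  0.49  1.35  0.    1.3  -0.1 ]
axes x [-0.     0.001 -1.   ] y [0.96 0.28 0.  ] z [ 0.28  -0.96  -0.001] yaw z -73.7
tool delta cm [ -4.46  57.23 -51.2 ]
```

All keys are needed.

Call:
move_arm --deltas '[{"jaw": -1,"x": -3,"y": 0,"z": 0,"rx": 0,"ry": 0,"rz": 0},{"jaw": -1,"x": -3,"y": 0,"z": 0,"rx": 0,"ry": 0,"rz": 0},{"jaw": -1,"x": -3,"y": 0,"z": 0,"rx": 0,"ry": 0,"rz": 0},{"jaw": -1,"x": -3,"y": 0,"z": 0,"rx": 0,"ry": 0,"rz": 0},{"jaw": -1,"x": 0,"y": 2.8,"z": -2.5,"rx": 0,"ry": 0,"rz": 0},{"jaw": -1,"x": 0,"y": 2.8,"z": -2.5,"rx": 0,"ry": 0,"rz": 0},{"jaw": -1,"x": 0,"y": 2.8,"z": -2.5,"rx": 0,"ry": 0,"rz": 0},{"jaw": -1,"x": 0,"y": 2.8,"z": -2.5,"rx": 0,"ry": 0,"rz": 0},{"jaw": -1,"x": 0,"y": 2.8,"z": -2.5,"rx": 0,"ry": 0,"rz": 0},{"jaw": -1,"x": 0,"y": 2.8,"z": -2.5,"rx": 0,"ry": 0,"rz": 0},{"jaw": -1,"x": 0,"y": 2.8,"z": -2.5,"rx": 0,"ry": 0,"rz": 0},{"jaw": -1,"x": 0,"y": 2.8,"z": -2.5,"rx": 0,"ry": 0,"rz": 0},{"jaw": -1,"x": 0,"y": 2.8,"z": -2.5,"rx": 0,"ry": 0,"rz": 0},{"jaw": -1,"x": 0,"y": 2.8,"z": -2.5,"rx": 0,"ry": 0,"rz": 0},{"jaw": -1,"x": 0,"y": 2.8,"z": -2.5,"rx": 0,"ry": 0,"rz": 0},{"jaw": -1,"x": 0,"y": 2.8,"z": -2.5,"rx": 0,"ry": 0,"rz": 0},{"jaw": -1,"x": 0,"y": 2.8,"z": -2.5,"rx": 0,"ry": 0,"rz": 0},{"jaw": -1,"x": 0,"y": 2.8,"z": -2.5,"rx": 0,"ry": 0,"rz": 0},{"jaw": -1,"x": 0,"y": 2.8,"z": -2.5,"rx": 0,"ry": 0,"rz": 0},{"jaw": -1,"x": 0,"y": 2.8,"z": -2.5,"rx": 0,"ry": 0,"rz": 0}]'

```text
t: 1.77
tcp_pos: [0.5005, -0.0706, 0.3542]
eef_rot: [0.429, 0.566, -0.426, 0.561]
ft_force: [1.4, -1.4, -0.6]
opening: 1.003
```

```bash
python3 - <<'E'
from h import *
go([.581,.052,.276])
E
```

```text
t 1.77 tcp [ 0.5005 -0.0706  0.3542] open 1.003 F [ 1.4 -1.4 -0.6] q [-0.26  0.22  1.43  0.01  1.49  1.03]
axes x [-0.004  0.008 -1.   ] y [ 0.963  0.27  -0.001] z [ 0.27  -0.963 -0.009] yaw z -74.4
tool delta cm [ 7.89 11.07 -9.56]
```

Call:
move_arm --deltas '[{"jaw": -1,"x": 0,"y": 2.6,"z": -2.2,"rx": 0,"ry": 0,"rz": 0},{"jaw": -1,"x": 0,"y": 2.6,"z": -2.2,"rx": 0,"ry": 0,"rz": 0},{"jaw": -1,"x": 0,"y": 2.6,"z": -2.2,"rx": 0,"ry": 0,"rz": 0},{"jaw": -1,"x": 0,"y": 1.5,"z": -1.4,"rx": 0,"ry": 0,"rz": 0},{"jaw": -1,"x": 0,"y": 0.7,"z": -0.6,"rx": 0,"ry": 0,"rz": 0},{"jaw": -1,"x": 0,"y": 0,"z": 0,"rx": 0,"ry": 0,"rz": 0},{"jaw": -1,"x": 0,"y": 0,"z": 0,"rx": 0,"ry": 0,"rz": 0}]'

```text
t: 2.35
tcp_pos: [0.5775, 0.0527, 0.3522]
eef_rot: [0.426, 0.569, -0.424, 0.561]
ft_force: [-0.7, -0.3, -1.0]
opening: 1.0
```

```bash
python3 - <<'E'
from h import *
go([.581,.052,.276])
cv2.imwrite("pics/s1.png",cv2.resize(viewer.capture("side")[170:370,140:400],None,fx=3,fy=3,interpolation=cv2.INTER_CUBIC))
E
```

```text
t 2.35 tcp [0.5775 0.0527 0.3522] open 1.0 F [-0.7 -0.3 -1. ] q [-0.02  0.34  1.27  0.01  1.54  1.27]
axes x [-0.008  0.01  -1.   ] y [ 0.961  0.277 -0.005] z [ 0.277 -0.961 -0.011] yaw z -73.9
tool delta cm [7.61 0.35 0.25]
```

View pics/s1.png

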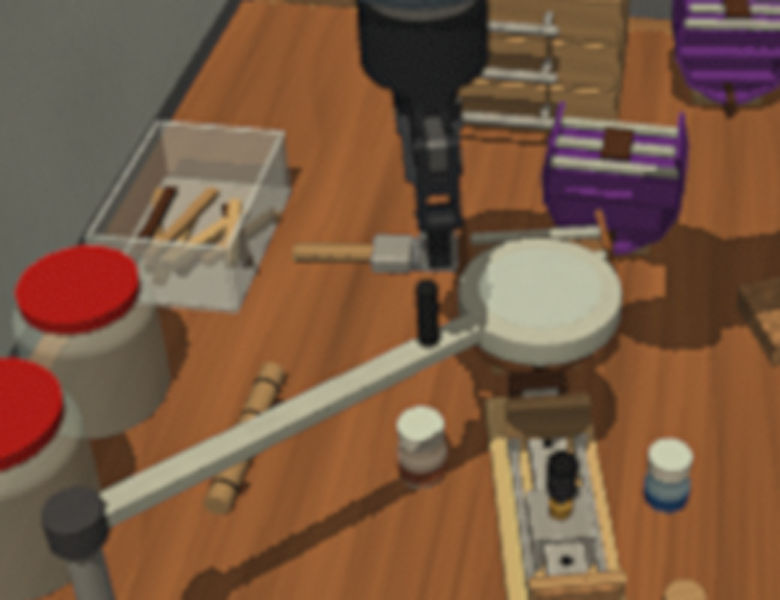

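Call:
move_arm --deltas '[{"jaw": -1,"x": 2.4,"y": 0.3,"z": 0.2,"rx": 0,"ry": 0,"rz": 0},{"jaw": -1,"x": 2.4,"y": 0.1,"z": 0,"rx": 0,"ry": 0,"rz": 0},{"jaw": -1,"x": 2,"y": 0,"z": 0,"rx": 0,"ry": 0,"rz": 0},{"jaw": -0.5,"x": 0.7,"y": 0,"z": 0,"rx": 0,"ry": 0,"rz": 0},{"jaw": 0,"x": 0,"y": 0,"z": 0,"rx": 0,"ry": 0,"rz": 0},{"jaw": 1,"x": 0,"y": 0,"z": 0,"rx": 0,"ry": 0,"rz": 0},{"jaw": 1,"x": 0,"y": 0,"z": 0,"rx": 0,"ry": 0,"rz": 0},{"jaw": 1,"x": 0,"y": 0,"z": 0,"rx": 0,"ry": 0,"rz": 0},{"jaw": 1,"x": 0,"y": 0,"z": 0,"rx": 0,"ry": 0,"rz": 0},{"jaw": 1,"x": 0,"y": 0,"z": 0,"rx": 0,"ry": 0,"rz": 0},{"jaw": 1,"x": 0,"y": 0,"z": 0,"rx": 0,"ry": 0,"rz": 0}]'

```text
t: 3.32
tcp_pos: [0.58, 0.0443, 0.2804]
eef_rot: [0.43, 0.565, -0.425, 0.561]
ft_force: [1.1, 1.1, -7.6]
opening: 0.168
```

```bash
python3 - <<'E'
from h import *
go([.719,-.024,.276])
s=env.state();M=R.from_quat(s["eef_rot"]).as_matrix()
H=np.array([.756,.223]);v=s["tcp_pos"][:2]-H;r=np.hypot(*v);a=np.arctan2(-v[0],-v[1]);print("r,a",r,a)
p=s["tcp_pos"]
for b in np.linspace(a,.15,11)[1:]:
    q=np.array([H[0]-r*np.sin(b),H[1]-r*np.cos(b),p[2]]);print(b.round(2),q.round(3),(M.T@(q-p)*100).round(2));p=q
E
```

```text
t 3.32 tcp [0.58   0.0443 0.2804] open 0.168 F [ 1.1  1.1 -7.6] q [-0.03  0.39  1.39  0.01  1.37  1.27]
axes x [-0.001  0.008 -1.   ] y [0.963 0.269 0.001] z [ 0.269 -0.963 -0.008] yaw z -74.4
tool delta cm [ 0.37 11.55 10.32]
r,a 0.25084213970696906 0.777902250770412
0.72 [0.592 0.034 0.28 ] [-0.01  0.83  1.34]
0.65 [0.604 0.024 0.28 ] [-0.01  0.91  1.29]
0.59 [0.617 0.014 0.28 ] [-0.01  0.99  1.23]
0.53 [0.63  0.006 0.28 ] [-0.01  1.06  1.16]
0.46 [ 0.644 -0.001  0.28 ] [-0.01  1.13  1.09]
0.4 [ 0.658 -0.008  0.28 ] [-0.01  1.2   1.02]
0.34 [ 0.673 -0.014  0.28 ] [-0.01  1.26  0.94]
0.28 [ 0.688 -0.018  0.28 ] [-0.01  1.32  0.86]
0.21 [ 0.703 -0.022  0.28 ] [-0.    1.37  0.78]
0.15 [ 0.719 -0.025  0.28 ] [-0.    1.42  0.69]
```

Call:
move_arm --deltas '[{"jaw": 1,"x": 0,"y": 0.83,"z": 1.34,"rx": 0,"ry": 0,"rz": 0},{"jaw": 1,"x": 0,"y": 0.91,"z": 1.29,"rx": 0,"ry": 0,"rz": 0},{"jaw": 1,"x": 0,"y": 0.99,"z": 1.23,"rx": 0,"ry": 0,"rz": 0},{"jaw": 1,"x": 0,"y": 1.06,"z": 1.16,"rx": 0,"ry": 0,"rz": 0},{"jaw": 1,"x": 0,"y": 1.13,"z": 1.09,"rx": 0,"ry": 0,"rz": 0},{"jaw": 1,"x": 0,"y": 0,"z": 0,"rx": 0,"ry": 0,"rz": 0}]'

```text
t: 3.82
tcp_pos: [0.6438, -0.0016, 0.2804]
eef_rot: [0.428, 0.567, -0.425, 0.561]
ft_force: [1.2, -1.0, -2.2]
opening: 0.161
```

```bash
python3 - <<'E'
from h import *
go([.719,-.025,.28])
s=env.state();M=R.from_quat(s["eef_rot"]).as_matrix()
H=np.array([.756,.223]);v=s["tcp_pos"][:2]-H;r=np.hypot(*v);a=np.arctan2(-v[0],-v[1]);print("r,a",r,a)
p=s["tcp_pos"]
for b in np.linspace(a,.14,7)[1:]:
    q=np.array([H[0]-r*np.sin(b),H[1]-r*np.cos(b),p[2]]);print(b.round(2),q.round(3),(M.T@(q-p)*100).round(2));p=q
E
```

```text
t 3.82 tcp [ 0.6438 -0.0016  0.2804] open 0.161 F [ 1.2 -1.  -2.2] q [-0.1   0.48  1.22  0.01  1.44  1.19]
axes x [-0.005  0.008 -1.   ] y [ 0.962  0.273 -0.003] z [ 0.273 -0.962 -0.01 ] yaw z -74.2
tool delta cm [-0.02  6.6   4.31]
r,a 0.25106595715798247 0.463360625212903
0.41 [ 0.656 -0.007  0.28 ] [-0.01  1.02  0.88]
0.36 [ 0.669 -0.012  0.28 ] [-0.01  1.07  0.83]
0.3 [ 0.681 -0.017  0.28 ] [-0.01  1.11  0.77]
0.25 [ 0.694 -0.02   0.28 ] [-0.01  1.15  0.71]
0.19 [ 0.708 -0.023  0.28 ] [-0.01  1.19  0.65]
0.14 [ 0.721 -0.026  0.28 ] [-0.01  1.22  0.58]
```

Call:
move_arm --deltas '[{"jaw": 1,"x": 0,"y": 1.02,"z": 0.88,"rx": 0,"ry": 0,"rz": 0},{"jaw": 1,"x": 0,"y": 1.07,"z": 0.83,"rx": 0,"ry": 0,"rz": 0},{"jaw": 1,"x": 0,"y": 1.11,"z": 0.77,"rx": 0,"ry": 0,"rz": 0},{"jaw": 1,"x": 0,"y": 1.15,"z": 0.71,"rx": 0,"ry": 0,"rz": 0},{"jaw": 1,"x": 0,"y": 1.19,"z": 0.65,"rx": 0,"ry": 0,"rz": 0},{"jaw": 1,"x": 0,"y": 1.22,"z": 0.58,"rx": 0,"ry": 0,"rz": 0},{"jaw": 1,"x": 0,"y": 0,"z": 0,"rx": 0,"ry": 0,"rz": 0},{"jaw": 1,"x": 0,"y": 0,"z": 0,"rx": 0,"ry": 0,"rz": 0},{"jaw": -1,"x": 0,"y": 0,"z": 0,"rx": 0,"ry": 0,"rz": 0},{"jaw": -1,"x": 0,"y": 0,"z": 0,"rx": 0,"ry": 0,"rz": 0},{"jaw": -1,"x": 0,"y": 0,"z": 0,"rx": 0,"ry": 0,"rz": 0},{"jaw": -1,"x": 0,"y": 0,"z": 0,"rx": 0,"ry": 0,"rz": 0},{"jaw": -1,"x": 0,"y": 0,"z": 0,"rx": 0,"ry": 0,"rz": 0},{"jaw": -1,"x": -2.5,"y": 0,"z": 0,"rx": 0,"ry": 0,"rz": 0},{"jaw": -1,"x": -2.5,"y": 0,"z": 0,"rx": 0,"ry": 0,"rz": 0},{"jaw": -1,"x": -2.5,"y": 0,"z": 0,"rx": 0,"ry": 0,"rz": 0},{"jaw": -1,"x": 0,"y": 0,"z": 0,"rx": 0,"ry": 0,"rz": 0}]'

```text
t: 5.23
tcp_pos: [0.7198, -0.0244, 0.3589]
eef_rot: [0.426, 0.57, -0.425, 0.559]
ft_force: [-0.0, 0.0, 1.4]
opening: 1.0
```

```bash
python3 - <<'E'
from h import *
go([.49,.003,.20])
T=viewer.capture("top");S=viewer.capture("side");cv2.imwrite("pics/t2.png",T);cv2.imwrite("pics/s2.png",S)
a=cv2.resize(T[130:310,140:360],None,fx=3,fy=3,interpolation=cv2.INTER_CUBIC)[:540]
b=cv2.resize(S[280:420,290:390],None,fx=4,fy=4,interpolation=cv2.INTER_CUBIC)
# stack: top crop only 
cv2.imwrite("pics/c3.png",a)
cv2.imwrite("pics/c4.png",b)
E
```

```text
t 5.23 tcp [ 0.7198 -0.0244  0.3589] open 1.0 F [-0.   0.   1.4] q [-0.12  0.58  0.86  0.01  1.72  1.17]
axes x [-0.011  0.009 -1.   ] y [ 0.961  0.276 -0.008] z [ 0.275 -0.961 -0.012] yaw z -74.0
tool delta cm [ 16.17 -21.2   -8.77]
```

View pics/c3.png

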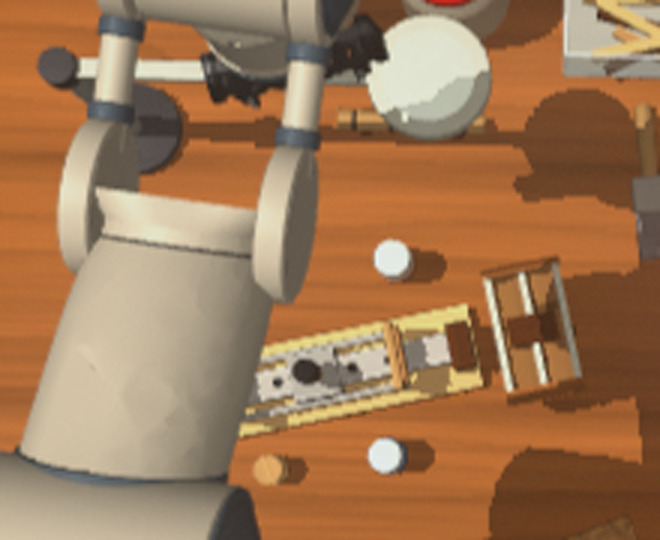

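View pics/c4.png

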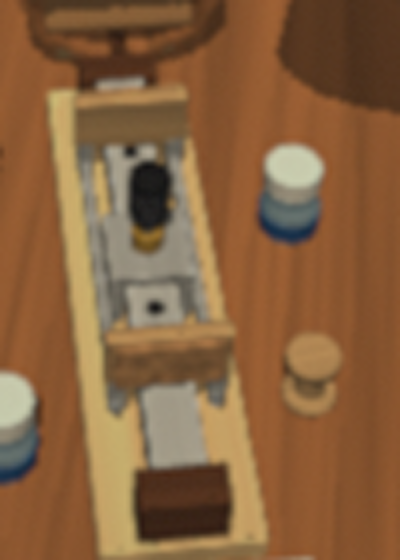

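```bash
python3 - <<'E'
from h import *
print("knob top-view",onz("top",242.3,254,.118),"side",onz("side",327.5,324,.118))
h=[onz("top",*p,.05) for p in[(232.7,257.3),(257.7,252.3),(269,249.3)]]
print("holes",np.round(h,3));print("side holes",[onz("side",*p,.05).round(3) for p in[(328.75,356.75),(322.5,317.75)]])
hd=onz("top",283.3,155.7,.262);print("head",hd,"dist",np.hypot(*(hd-[.49,.003,.262])[:2]))
E
```

```text
knob top-view [0.48750297 0.0059962  0.118     ] side [0.49024881 0.01530922 0.118     ]
holes [[ 0.481  0.047  0.05 ]
 [ 0.498 -0.031  0.05 ]
 [ 0.508 -0.066  0.05 ]]
side holes [array([0.482, 0.051, 0.05 ]), array([ 0.509, -0.066,  0.05 ])]
head [ 0.75480518 -0.12241169  0.262     ] dist 0.29300149724877905
```

Call:
move_arm --deltas '[{"jaw": -1,"x": 0,"y": -3.0,"z": -1.4,"rx": 0.02,"ry": 0,"rz": 0},{"jaw": -1,"x": 0,"y": -3.0,"z": -1.4,"rx": 0.02,"ry": 0,"rz": 0},{"jaw": -1,"x": 0,"y": -3.0,"z": -1.4,"rx": 0.016,"ry": 0,"rz": 0},{"jaw": -1,"x": 0,"y": -3.0,"z": -1.4,"rx": 0,"ry": 0,"rz": 0},{"jaw": -1,"x": 2.5,"y": -3.0,"z": -1.4,"rx": 0,"ry": 0,"rz": 0},{"jaw": -1,"x": 2.5,"y": -3.0,"z": -1.4,"rx": 0,"ry": 0,"rz": 0},{"jaw": -1,"x": 2.5,"y": -3.0,"z": -1.2,"rx": 0,"ry": 0,"rz": 0},{"jaw": -1,"x": 3,"y": 0,"z": 0,"rx": 0,"ry": 0,"rz": 0},{"jaw": -1,"x": 3,"y": 0,"z": 0,"rx": 0,"ry": 0,"rz": 0},{"jaw": -1,"x": 3,"y": 0,"z": 0,"rx": 0,"ry": 0,"rz": 0},{"jaw": -1,"x": 2,"y": 0,"z": 0,"rx": 0,"ry": 0,"rz": 0},{"jaw": -1,"x": 0,"y": 0,"z": 0,"rx": 0,"ry": 0,"rz": 0},{"jaw": -1,"x": 0,"y": 0,"z": 0,"rx": 0,"ry": 0,"rz": 0}]'

```text
t: 6.42
tcp_pos: [0.469, 0.0241, 0.1582]
eef_rot: [0.438, 0.563, -0.446, 0.541]
ft_force: [-0.5, -0.9, -0.0]
opening: 1.003
```

```bash
python3 - <<'E'
from h import *
go([.489,.010,.084])
S=viewer.capture("side");cv2.imwrite("pics/s3.png",S)
cv2.imwrite("pics/c5.png",cv2.resize(S[240:390,250:400],None,fx=4,fy=4,interpolation=cv2.INTER_CUBIC))
s=env.state();print("TCP px",proj("side",s["tcp_pos"]),"knobtop px",proj("side",[.489,.010,.118]))
E
```

```text
t 6.42 tcp [0.469  0.0241 0.1582] open 1.003 F [-0.5 -0.9 -0. ] q [-0.08  0.39  1.79  0.01  1.    1.26]
axes x [-0.031  0.012 -0.999] y [ 0.975  0.219 -0.028] z [ 0.218 -0.976 -0.018] yaw z -77.4
tool delta cm [7.34 1.85 1.95]
TCP px [337.33250936 315.24531634] knobtop px [328.29187739 322.30717651]
```

View pics/c5.png

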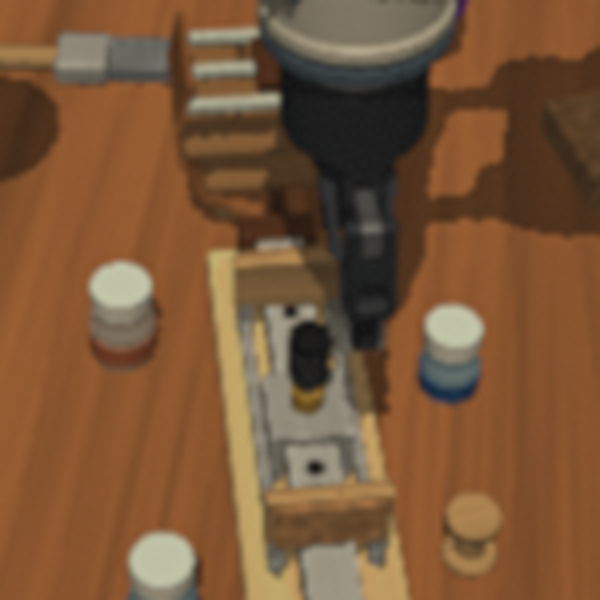

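Call:
move_arm --deltas '[{"jaw": -1,"x": 0,"y": 1.2,"z": 1.1,"rx": 0,"ry": -0.018,"rz": 0.028},{"jaw": -1,"x": 0,"y": 0.65,"z": 0.7,"rx": 0,"ry": 0,"rz": 0},{"jaw": -1,"x": 0,"y": 0,"z": 0,"rx": 0,"ry": 0,"rz": 0},{"jaw": -1,"x": 0,"y": 0,"z": 0,"rx": 0,"ry": 0,"rz": 0}]'

```text
t: 6.8
tcp_pos: [0.4935, 0.0099, 0.1618]
eef_rot: [0.443, 0.551, -0.441, 0.553]
ft_force: [0.3, 0.0, 0.8]
opening: 0.999
```

```bash
python3 - <<'E'
from h import *
go([.489,.011,.086])
S=viewer.capture("side");cv2.imwrite("pics/s4.png",S)
cv2.imwrite("pics/c6.png",cv2.resize(S[260:390,270:390],None,fx=4.6,fy=4.6,interpolation=cv2.INTER_CUBIC))
E
```

```text
t 6.8 tcp [0.4935 0.0099 0.1618] open 0.999 F [0.3 0.  0.8] q [-0.1   0.4   1.75  0.    0.99  1.25]
axes x [ 0.005 -0.    -1.   ] y [0.976 0.218 0.005] z [ 0.218 -0.976  0.001] yaw z -77.4
tool delta cm [ 7.58 -0.46 -0.21]
```

View pics/c6.png

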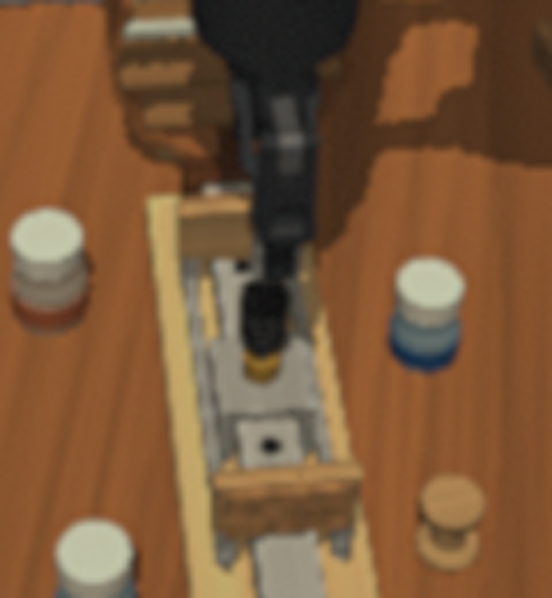

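Call:
move_arm --deltas '[{"jaw": -1,"x": 2,"y": -0.4,"z": -0.2,"rx": 0,"ry": 0,"rz": 0},{"jaw": -1,"x": 2,"y": 0,"z": 0,"rx": 0,"ry": 0,"rz": 0},{"jaw": -1,"x": 2,"y": 0,"z": 0,"rx": 0,"ry": 0,"rz": 0},{"jaw": -1,"x": 1.2,"y": 0,"z": 0,"rx": 0,"ry": 0,"rz": 0},{"jaw": -0.5,"x": 0,"y": 0,"z": 0,"rx": 0,"ry": 0,"rz": 0},{"jaw": 0,"x": 0,"y": 0,"z": 0,"rx": 0,"ry": 0,"rz": 0}]'

```text
t: 7.35
tcp_pos: [0.4908, 0.0117, 0.0908]
eef_rot: [0.444, 0.549, -0.44, 0.554]
ft_force: [-0.3, -1.1, 0.1]
opening: 0.747
```

```bash
python3 - <<'E'
from h import *
go([.489,.011,.086])
E
```

```text
t 7.35 tcp [0.4908 0.0117 0.0908] open 0.747 F [-0.3 -1.1  0.1] q [-0.1   0.51  1.83  0.    0.79  1.25]
axes x [ 0.009  0.    -1.   ] y [0.976 0.218 0.009] z [ 0.218 -0.976  0.002] yaw z -77.4
tool delta cm [ 0.48 -0.19  0.03]
```

Call:
move_arm --deltas '[{"jaw": 0,"x": 0.5,"y": -0.1,"z": 0,"rx": 0,"ry": 0,"rz": 0},{"jaw": 0.2,"x": 0.1,"y": 0,"z": 0,"rx": 0,"ry": 0,"rz": 0},{"jaw": 1,"x": 0,"y": 0,"z": 0,"rx": 0,"ry": 0,"rz": 0},{"jaw": 1,"x": 0,"y": 0,"z": 0,"rx": 0,"ry": 0,"rz": 0},{"jaw": 1,"x": 0,"y": 0,"z": 0,"rx": 0,"ry": 0,"rz": 0},{"jaw": 1,"x": 0,"y": 0,"z": 0,"rx": 0,"ry": 0,"rz": 0},{"jaw": 1,"x": 0,"y": 0,"z": 0,"rx": 0,"ry": 0,"rz": 0},{"jaw": 1,"x": 0,"y": 0,"z": 0,"rx": 0,"ry": 0,"rz": 0}]'

```text
t: 8.02
tcp_pos: [0.4905, 0.0116, 0.0878]
eef_rot: [0.445, 0.549, -0.439, 0.555]
ft_force: [-1.3, 0.2, -1.4]
opening: 0.275
```

```bash
python3 - <<'E'
from h import *
go([.489,.011,.086])
E
```

```text
t 8.02 tcp [0.4905 0.0116 0.0878] open 0.275 F [-1.3  0.2 -1.4] q [-0.1   0.51  1.84  0.    0.78  1.25]
axes x [ 0.012  0.    -1.   ] y [0.976 0.218 0.012] z [ 0.218 -0.976  0.002] yaw z -77.4
tool delta cm [ 0.18 -0.16  0.03]
```

Call:
move_arm --deltas '[{"jaw": 1,"x": -0.4,"y": 0,"z": 0,"rx": 0,"ry": 0,"rz": 0},{"jaw": 1,"x": -0.4,"y": 0,"z": 0,"rx": 0,"ry": 0,"rz": 0},{"jaw": 1,"x": -0.4,"y": 0,"z": 0,"rx": 0,"ry": 0,"rz": 0},{"jaw": 1,"x": 0,"y": 0,"z": 0,"rx": 0,"ry": 0,"rz": 0}]'

```text
t: 8.35
tcp_pos: [0.4905, 0.0116, 0.1006]
eef_rot: [0.445, 0.549, -0.439, 0.555]
ft_force: [0.5, -0.5, -9.2]
opening: 0.274
```

```bash
python3 - <<'E'
from h import *
go([.489+.0088,.011-.039,.1])
E
```

```text
t 8.35 tcp [0.4905 0.0116 0.1006] open 0.274 F [ 0.5 -0.5 -9.2] q [-0.1   0.49  1.83  0.    0.81  1.25]
axes x [ 0.012  0.    -1.   ] y [0.976 0.218 0.011] z [ 0.218 -0.976  0.002] yaw z -77.4
tool delta cm [ 0.07 -0.15  4.03]
```

Call:
move_arm --deltas '[{"jaw": 1,"x": 0,"y": 0,"z": 0.5,"rx": 0,"ry": 0,"rz": 0},{"jaw": 1,"x": 0,"y": 0,"z": 0.7,"rx": 0,"ry": 0,"rz": 0},{"jaw": 1,"x": 0,"y": 0,"z": 0.7,"rx": 0,"ry": 0,"rz": 0},{"jaw": 1,"x": 0,"y": 0,"z": 0.7,"rx": 0,"ry": 0,"rz": 0},{"jaw": 1,"x": 0,"y": 0,"z": 0.7,"rx": 0,"ry": 0,"rz": 0},{"jaw": 1,"x": 0,"y": 0,"z": 0.5,"rx": 0,"ry": 0,"rz": 0},{"jaw": 1,"x": 0,"y": 0,"z": 0,"rx": 0,"ry": 0,"rz": 0}]'

```text
t: 8.93
tcp_pos: [0.5, -0.0296, 0.1002]
eef_rot: [0.445, 0.549, -0.439, 0.555]
ft_force: [2.4, 2.8, -9.8]
opening: 0.274
```

```bash
python3 - <<'E'
from h import *
s=env.state();M=R.from_quat(s["eef_rot"]).as_matrix()
go([.4905,.0116,.1]+.04*np.array([.218,-.976,0]))
E
```

```text
t 8.93 tcp [ 0.5    -0.0296  0.1002] open 0.274 F [ 2.4  2.8 -9.8] q [-0.18  0.5   1.8   0.    0.83  1.17]
axes x [ 0.012  0.001 -1.   ] y [0.976 0.218 0.012] z [ 0.218 -0.976  0.002] yaw z -77.4
tool delta cm [ 0.02 -0.03 -0.23]
```

Call:
move_arm --deltas '[{"jaw": 1,"x": 0,"y": 0,"z": -0.23,"rx": 0,"ry": 0,"rz": 0},{"jaw": 1,"x": 0,"y": 0,"z": 0,"rx": 0,"ry": 0,"rz": 0}]'

```text
t: 9.1
tcp_pos: [0.4997, -0.0281, 0.1001]
eef_rot: [0.446, 0.548, -0.44, 0.555]
ft_force: [2.7, 3.0, -9.0]
opening: 0.274
```

```bash
python3 - <<'E'
from h import *
go([.4905,.0116,.1]+.04*np.array([.218,-.976,0]))
E
```

```text
t 9.1 tcp [ 0.4997 -0.0281  0.1001] open 0.274 F [ 2.7  3.  -9. ] q [-0.18  0.5   1.8   0.    0.83  1.17]
axes x [ 0.012  0.001 -1.   ] y [0.976 0.216 0.012] z [ 0.216 -0.976  0.002] yaw z -77.5
tool delta cm [ 0.01 -0.03 -0.07]
```

Call:
move_arm --deltas '[{"jaw": 1,"x": 0,"y": 0,"z": -0.1,"rx": 0,"ry": 0,"rz": 0},{"jaw": 1,"x": 0.3,"y": 0,"z": 0,"rx": 0,"ry": 0,"rz": 0},{"jaw": 1,"x": 0.3,"y": 0,"z": 0,"rx": 0,"ry": 0,"rz": 0},{"jaw": 1,"x": 0.2,"y": 0,"z": 0,"rx": 0,"ry": 0,"rz": 0},{"jaw": 1,"x": 0,"y": 0,"z": 0,"rx": 0,"ry": 0,"rz": 0}]'

```text
t: 9.52
tcp_pos: [0.4994, -0.0264, 0.0917]
eef_rot: [0.445, 0.548, -0.439, 0.555]
ft_force: [1.3, -1.0, -3.6]
opening: 0.271
```

```bash
python3 - <<'E'
from h import *
go([.4905,.0116,.0875]+.04*np.array([.218,-.976,0]))
E
```

```text
t 9.52 tcp [ 0.4994 -0.0264  0.0917] open 0.271 F [ 1.3 -1.  -3.6] q [-0.17  0.51  1.81  0.    0.8   1.18]
axes x [ 0.012  0.    -1.   ] y [0.976 0.218 0.012] z [ 0.218 -0.976  0.003] yaw z -77.4
tool delta cm [ 0.42 -0.04  0.09]
```

Call:
move_arm --deltas '[{"jaw": 1,"x": 0.3,"y": 0,"z": 0.05,"rx": 0,"ry": 0,"rz": 0},{"jaw": 1,"x": 0.3,"y": 0,"z": 0,"rx": 0,"ry": 0,"rz": 0},{"jaw": 1,"x": 0.2,"y": 0,"z": 0,"rx": 0,"ry": 0,"rz": 0},{"jaw": 1,"x": 0.1,"y": 0,"z": 0,"rx": 0,"ry": 0,"rz": 0},{"jaw": 1,"x": 0.1,"y": 0,"z": 0,"rx": 0,"ry": 0,"rz": 0}]'

```text
t: 9.93
tcp_pos: [0.4996, -0.0267, 0.0815]
eef_rot: [0.445, 0.548, -0.439, 0.555]
ft_force: [-3.5, 0.8, 28.8]
opening: 0.277
```

```bash
python3 - <<'E'
from h import *
go([.4905,.0116,.0825]+.04*np.array([.218,-.976,0]))
E
```

```text
t 9.93 tcp [ 0.4996 -0.0267  0.0815] open 0.277 F [-3.5  0.8 28.8] q [-0.17  0.53  1.82  0.    0.78  1.17]
axes x [ 0.013  0.    -1.   ] y [0.976 0.218 0.013] z [ 0.218 -0.976  0.003] yaw z -77.4
tool delta cm [-0.1  -0.05  0.06]
```

Call:
move_arm --deltas '[{"jaw": 1,"x": 0.06,"y": 0,"z": 0,"rx": 0,"ry": 0,"rz": 0},{"jaw": 1,"x": 0.06,"y": 0,"z": 0,"rx": 0,"ry": 0,"rz": 0}]'

```text
t: 10.1
tcp_pos: [0.4997, -0.0268, 0.0816]
eef_rot: [0.445, 0.548, -0.439, 0.556]
ft_force: [-6.8, -0.7, 20.6]
opening: 0.277
```

```bash
python3 - <<'E'
from h import *
T=viewer.capture("top");S=viewer.capture("side");cv2.imwrite("pics/t5.png",T);cv2.imwrite("pics/s5.png",S)
go([.4905,.0116,.0825]+.04*np.array([.218,-.976,0]))
a=cv2.resize(T[130:310,140:360],(480,393));b=cv2.resize(S[200:430,160:400],(410,393))
cv2.imwrite("pics/c7.png",np.hstack([a,b])[:,:800] if 0 else cv2.resize(np.hstack([a,b]),(800,353)))
E
```

```text
t 10.2 tcp [ 0.4997 -0.0268  0.0816] open 0.274 F [-6.4 -0.  19.4] q [-0.17  0.53  1.82  0.    0.78  1.17]
axes x [ 0.014 -0.    -1.   ] y [0.976 0.218 0.014] z [ 0.218 -0.976  0.003] yaw z -77.4
tool delta cm [-0.09 -0.06  0.06]
```

View pics/c7.png

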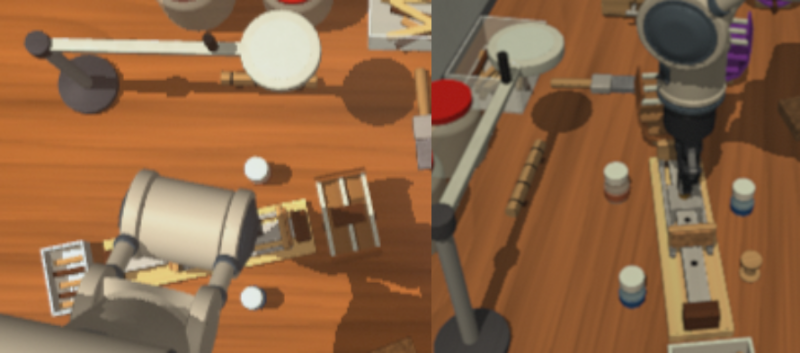

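```bash
python3 - <<'E'
from h import *
print(env.close_job());s=env.state();print(s["t"],s["tcp_pos"],s["ft_force"])
E
```

```text
the job is handed in; nothing more can be done
None
the job is handed in; nothing more can be done
```

I finished the job and handed it in at about 10.2 s of the allowed 54 s.

- **Lamp:** I swung the arm aside by its handle peg. The head then measured about 29 cm from the rail's middle, seen from above. My move should have left the arm at about 0.14 rad. The picture shows it near 0 rad, so it probably coasted on after I let go; that is still well beyond 20 cm.
- **Hull rest:** I gripped the knob and pulled the plunger up about 13 mm, with about 9 N of spring force. I slid the rest about 39 mm along the rail towards the wooden hull at the −y end; the two purple look-alikes were ignored. The slide first overshot to about 42 mm and I took it back.
- **Pin:** On lowering, the force fell in step with the spring to about 3.6 N at around 5 mm up. That is below the 8 mm height where the tube face would have held the pin up, so it is in the hole.
- **Finish:** The knob is still gripped and pressed about 5 mm below its rest height, its stop, with about 20 N against 3.5 N of spring. The push peaked at about 29 N. TCP height and force agree with the stop, but the fingers hide the knob, so I have no picture of it.
- **Loose things:** In the last pictures the jars, bobbin and mast look undisturbed, judged by eye. The sander and brush were mostly outside those crops, and the arm never went near them.

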